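# Roll the sleeve up the check ramp and hold it at the stop

## Robot

A 6-joint arm with a two-finger parallel gripper is mounted at the origin on the work surface. World frame = base frame: x ahead of the robot, y to its left, z up, the work surface at z = 0. Lengths are in mm, angles in rad, forces in N, time in s.
With the tool pointing down it reaches from about 300 to 775 mm from the base axis. Payload 14.6 kg.
Tool frame: the origin (TCP) lies at the very end of the fingers, on their centre line; the grasp point (between the pads) lies 19 mm behind it; z points along the fingers, y is the line along which they close (so a half turn about z gives the same grasp; the last joint's range is limited). The gripper opens to 94 mm and grips with 3 to 60 N. Pads are 16 mm wide; open, the fingers measure 119 mm over their backs; the gripper's body (75 mm by 177 mm) begins 78 mm behind the grasp point.
Start: joints at [-1.265, 0.3, 1.521, -0, 1.321, -0.067], TCP at [200.316, -512.213, 174.146] pointing down, gripper open.
Joint ranges: [-3.03, 3.03], [-0.79, 2.21], [0.23, 2.52], [-1.04, 4.18], [0, 3.07], [-2.55, 2.55]. Speed limits (rad/s): [2.22, 2.22, 2.57, 3.14, 3.14, 3.14].

## Interface

Orientations are given as [roll, pitch, yaw] about the fixed x, y, z axes, in that order (R = Rz(yaw) Ry(pitch) Rx(roll)).
In Python, from cell import manip, eyes, ticket gives the robot as it stands. The module is installed in compiled form; this text tells all that it offers.
- The arm moves only by the tool arm_command, never from a script. Its argument "plan" is a list of rows, each a list of 5 numbers: the opening, from -1 (shut) to 1 (fully open), then the shift along the tool's x, y, z in m, then the turn about the tool's z in rad. In form: [[jaw, dx, dy, dz, roll], ...]. A call has 1 to 20 rows; each row shifts and turns the commanded pose from where the row before left it, along the tool's axes as they then stand; what a row does not reach is not made up. A row lasts 1/8 s, in which the tool goes at most 62.5 mm and 10.7 degrees, less where a joint would pass 70% of its speed; a pose out of reach is approached as far as the arm can. A call is refused whole if a number of a shift passes 0.0625 or a number of a turn 0.188, either way. A call with a gripper value outside its range is refused whole. The fingers move at their own pace and stop on an object; "newtons" is the grip in N (left out, the last holds). Time passes only in rows, so rows that do not move let the fingers close. It gives the time, the measured TCP pose, the force, the opening and the grip force at its end, in the units of the state.
- manip.read_state(): the state, without advancing time (a new reading comes with each control period).
- eyes.camera(name): name is "side" or "top"; returns a dict with "img" (480x640x3 uint8, blue, green, red), "z_map" (480x640 float32, mm along the optical axis (not along the pixel's ray), 0 where there is no reading), "fx", "fy", "cx", "cy" (pixels), "eye" and "orientation" of the camera in the world. Camera axes: x right, y down, z forward; pixel columns grow to the right and rows downward; lengths in mm; the calibration is good to about 2 mm. A picture is of the moment at which its call begins.
- ticket.sign_off(): hands the job in; it is judged then, once.
The state is a dict: "clock": time; "joints": joint angles; "qd": joint speeds; "effort": joint torques, N m; "eef_pos": TCP position; "eef_rot": TCP orientation; "wrist_force": force on the tool from outside, world axes, zero at the start; "moment": the same for the moment, N m; "finger_gap": finger opening in mm; "finger_force": force on a finger pad.
Only numpy, scipy, OpenCV 4.12 (cv2) and the standard library are available. Lean on these libraries where they do the work, as an engineer would, in place of code of your own. Each camera call takes 0.05 s, during which the arm holds its last target. There are 200 camera calls.

## Task

With the fingertips, push the steel sleeve lying at the foot of the check ramp slowly and steadily up the ramp until it bears squarely against the end stop, never letting it run free or roll back and never lifting it off the ramp. Finish while holding it there: it will roll down if let go, so the program ends with the fingers still pressing the sleeve lightly against the stop. Leave the spare sleeve, the spanner and the white enclosure alone.

Things in the scene. Friction and masses are not known exactly. Their poses are not given: they have to be found in the camera images.
- sleeve: Polished round steel sleeve, slippery against the fingers (friction about 0.35), lying across the ramp, free to roll: diameter 60 mm, length 100 mm, about 0.4 kg (varies). Origin at its centre (middle of its axis). Its own y axis is the cylinder axis; its x and z axes turn with it as it rolls.
- deck: Sloping aluminium deck of the fixed ramp: one flat plane, 7 degrees, 250 mm long, 120 wide, no dip at the top. Origin on the rolling face in mid-lane, 36 mm above the work surface. x points uphill along the face, y across the lane (parallel to the sleeve), z square out of the face. It runs from x = -120 mm (foot) to +130 mm. Rails 12 mm high flank the 106 mm wide lane.
- foot_bar (a point): Low bar across the foot of the lane, 6 mm wide (up the slope), 5 mm high; this point is the middle of its top (deck x = -95 mm). The sleeve starts against it, centre at deck x = -75 mm, 30 mm out of the face. The bar lies under the sleeve's overhang: fingertips kept 8 mm or more above the face clear it, and the space downhill of the sleeve is open.
- stop: Fixed steel end stop across the top of the lane: plate 12 mm thick, 106 mm wide, 45 mm high from the rolling face. Origin at the foot of its downhill face in the middle of the lane (deck x = +105 mm); axes as the deck's. With the sleeve against it the sleeve's centre is 30 mm downhill of the origin along the slope and 30 mm out of the face.
- spare: Bystander: a second sleeve of the same size standing on end on the work surface beside the ramp, 60 mm diameter, 100 mm tall. Origin at the centre of its underside, z along its axis.
- spanner: Bystander: steel spanner 160 mm long lying on the work surface beside the ramp. Origin on its underside, x along its length.
- enclosure: Bystander: white plastic enclosure, 156 x 116 mm and 76 mm high, with a stud and a lifting eye on its lid up to 108 mm high, standing beside the ramp. Origin at the centre of its underside.
Things that resemble listed ones, but are neither listed nor needed, are in the scene too. Leave any pink or yellow look-alike of the sleeve alone.

How it is judged (in metres and radians):
On the way, in this order (a step that is already met when the one before it is completed fails the run):
1. the fingers push the sleeve off its foot bar and up past the middle of the ramp (x of sleeve in the frame of deck above 0 m and z of sleeve in the frame of deck below 0.04 m).
2. the sleeve bears against the end stop (x of sleeve in the frame of deck above 0.071 m and contact force between sleeve and stop above 0.3 N), for 0.2 s.
At the end, for the whole second after the job is handed in: The sleeve lies on the deck against the stop (within 4 mm, axis square to the lane within 0.06 rad), at rest, held by the fingers: at least 0.3 N between fingers and sleeve, sleeve and stop, sleeve and deck. The bystanders are within 15 mm of where they began (all of step 2 and z of sleeve in the frame of deck between 0.025 and 0.035 m and angle between the y axis of sleeve and the y axis of deck, either way round below 0.06 rad and contact force between the fingers and sleeve above 0.3 N and contact force between sleeve and deck above 0.3 N and linear speed of sleeve below 0.02 m/s and distance of each of spare, spanner, enclosure from where it was at the start of the episode below 0.015 m); the arm keeps its last pose, push and grip.
It fails at once if the sleeve runs free or rolls back (faster than 0.25 m/s) (linear speed of sleeve above 0.25 m/s).
It fails at once if the sleeve is lifted more than 10 mm off the ramp (z of sleeve in the frame of deck above 0.04 m).
It fails at once if the spare sleeve is moved by more than 15 mm (distance of spare from where it was at the start of the episode above 0.015 m).
It fails at once if the spanner is moved by more than 15 mm (distance of spanner from where it was at the start of the episode above 0.015 m).
It fails at once if the white enclosure is moved by more than 15 mm (distance of enclosure from where it was at the start of the episode above 0.015 m).
It also fails if it takes over 38 s, if anything falls off the work surface, if the arm or the gripper's body presses on something with over 40 N, if the wrist force passes 120 N, or if a joint passes its speed limit or range.

## Working session

There is one attempt and no reset: what is moved stays moved. The work goes in short steps, Python scripts to look and compute and a tool call to move; the robot and the scene stay as the last step left them, time stands still between calls to the robot, and variables do not carry over. Pictures are saved under pics/ and viewed, at most 10 in all, crops included, and the job is handed in when it is done.

Besides the shell and the picture viewer there is one more tool, called as name(argument=value, ...), one argument or row to a line, values as JSON. arm_command: Moves the arm, as the interface text tells. Its arguments: {"type":"object","properties":{"plan":{"type":"array"},"newtons":{"type":"number"}},"required":["plan"]}

```bash
mkdir -p pics; cat > h.py <<'E'
import numpy as np, cv2
from cell import manip, eyes, ticket
from scipy.spatial.transform import Rotation as R
def rot(o):
    o=np.array(o,float)
    if o.shape==(3,3): return o
    return R.from_euler('xyz',o).as_matrix() if o.size==3 else R.from_quat(o).as_matrix()
def cloud(c):
    z=c['z_map'];v,u=np.mgrid[:480,:640]
    P=np.stack([(u-c['cx'])/c['fx']*z,(v-c['cy'])/c['fy']*z,z],-1)
    W=P@rot(c['orientation']).T+np.array(c['eye']); W[z==0]=np.nan
    return W
E
python3 - <<'E'
from h import *
for n in('top','side'):
    c=eyes.camera(n); cv2.imwrite(f'pics/{n}0.png',c['img']); np.savez(f'{n}0.npz',**c)
    print(n,c['eye'],c['orientation'],c['fx'],c['cx'],c['cy'])
print(manip.read_state())
E
```

```text
top [ 425.6132051   -36.25830935 1128.54945642] [-3.03615485e+00  6.19204080e-05 -1.55570538e+00] 506.2126069236398 322.6544238783395 243.19929281216446
side [ 25.1862337  826.9016519  632.29946075] [-2.08792966e+00 -6.38824843e-05 -2.58920557e+00] 536.7341511099038 314.75743428495787 233.65697657530268
{'clock': 0.1, 'joints': array([-1.26462501e+00,  3.00426913e-01,  1.52154518e+00, -1.56582253e-05,
        1.32071849e+00, -6.66265088e-02]), 'qd': array([-8.00159431e-05, -6.01773489e-04, -1.49537888e-03, -1.74341768e-05,
       -2.75247537e-04,  5.94161923e-04]), 'effort': array([ 2.84008805e-03, -5.32633531e+01, -3.53282726e+01,  7.10156746e-02,
        2.34677747e-02, -6.76896866e-05]), 'eef_pos': array([ 200.21511092, -511.95542125,  173.62577899]), 'eef_rot': array([-3.14049615e+00, -5.79641203e-05,  3.72801678e-01]), 'wrist_force': array([ 0.09529307, -0.17946791,  0.15830339]), 'moment': array([ 0.00339233, -0.00384504,  0.01951388]), 'finger_force': 0.0, 'finger_gap': 94.19145406845237}
```

View pics/top0.png

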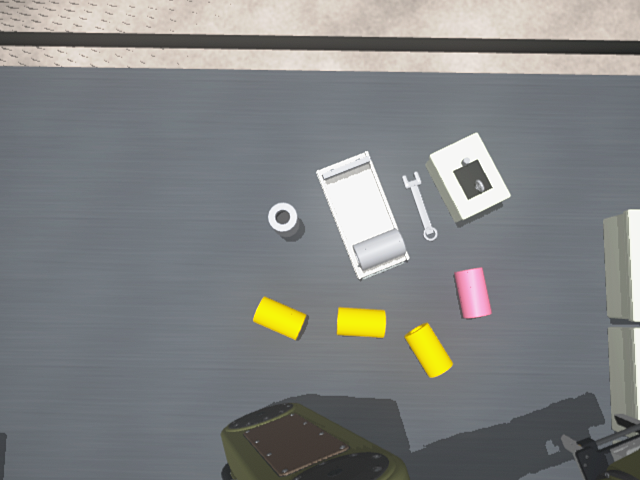

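View pics/side0.png

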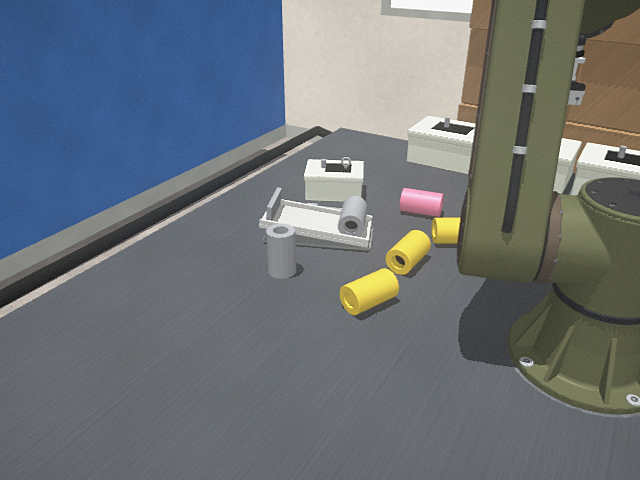

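The top view shows the ramp from its foot at about (385,270) to the stop at about (345,165), with the grey sleeve at (381,250). The spare stands at (284,218), the spanner is at (422,207) and the enclosure at (468,177). The side view agrees: the sleeve is at (352,215) on the ramp and the stop at (273,205). Next I fit the ramp.

```bash
cat > m.py <<'E'
from h import *
c=dict(np.load('top0.npz')); W=cloud(c); img=c['img']
g=W[300:320,80:200].reshape(-1,3); print('table z',np.nanmedian(g[:,2]))
hsv=cv2.cvtColor(img,cv2.COLOR_BGR2HSV)
roi=np.zeros((480,640),bool); roi[145:285,310:412]=1
# deck plane: flat patch between stop and sleeve
pm=np.zeros((480,640),np.uint8); cv2.fillConvexPoly(pm,np.array([[332,185],[367,175],[388,222],[357,232]]),1)
P=W[pm>0]; P=P[~np.isnan(P).any(1)]
m=P.mean(0); n=np.linalg.svd(P-m,full_matrices=False)[2][2]; n*=np.sign(n[2])
print('slope',np.degrees(np.arccos(n[2])),'uphill yaw by plane',np.arctan2(-n[1],-n[0]), 'mean',m,'rms',np.std((P-m)@n))
# outline of ramp: everything in roi higher than 12mm
hm=(roi&(W[...,2]>12)).astype(np.uint8)
cs=max(cv2.findContours(hm,0,2)[0],key=cv2.contourArea)
Q=W[(hm>0)]; 
r=cv2.minAreaRect(Q[:,:2].astype(np.float32)); print('ramp rect',r)
# sleeve: points >20 above the plane, lower half; stop: upper half
d=(W-m)@n
lo=roi&(d>20); v=np.arange(480)[:,None]+0*np.arange(640)
for nm,s in(('sleeve',lo&(v>215)),('stop',lo&(v<190))):
    S=W[s]; r=cv2.minAreaRect(S[:,:2].astype(np.float32)); print(nm,len(S),r,'z max',np.percentile(S[:,2],98),'d max',np.percentile(d[s],98), 'mean',S.mean(0))
E
python3 m.py
```

```text
table z 0.08519688062892783
slope 7.029715139323918 uphill yaw by plane 0.40413543862693757 mean [ 629.80752002 -116.16234752   40.56040427] rms 2.0912646897020903
ramp rect ((615.8132934570312, -148.91500854492188), (249.55528259277344, 184.02626037597656), 22.545839309692383)
sleeve 1373 ((527.8704833984375, -153.033935546875), (60.025054931640625, 100.79660034179688), 22.60846519470215) z max 89.61334904619407 d max 62.14711628836454 mean [ 526.21791533 -152.37266962   80.54629304]
stop 357 ((697.3519897460938, -80.39498138427734), (16.650184631347656, 106.04356384277344), 23.30522918701172) z max 98.80652228181208 d max 48.57156358986807 mean [695.14957798 -80.57532395  92.4375654 ]
```

arm_command(
  plan=[
    [0.06, 0, 0, 0, -0.027],
    [0.06, 0.03, -0.016, 0, 0],
    [0.06, 0.036, -0.02, 0, 0],
    [0.06, 0.036, -0.02, 0, 0],
    [0.06, 0.036, -0.02, 0, 0],
    [0.06, 0.036, -0.02, 0, 0],
    [0.06, 0.036, -0.02, 0, 0],
    [0.06, 0.036, -0.02, 0, 0],
    [0.06, 0.036, -0.02, 0, 0],
    [0.06, 0.036, -0.02, 0, 0],
    [0.06, 0.036, -0.02, 0, 0],
    [0.06, 0.018, -0.007, 0, 0],
    [0.06, 0, 0, 0, 0],
    [0.06, 0, 0, 0, 0],
  ],
  newtons=20,
)

```text
clock: 1.85
eef_pos: [463.5, -181.2, 174.0]
eef_rot: [-3.141, 0.0, 0.399]
wrist_force: [0.7, -0.6, -0.7]
finger_gap: 49.6
finger_force: 0.0
```

arm_command(
  plan=[
    [0.06, 0, 0, 0.016, 0],
    [0.06, 0, 0, 0.026, 0],
    [0.06, 0, 0, 0.026, 0],
    [0.06, 0, 0, 0.026, 0],
    [0.06, 0, 0, 0.022, 0],
    [0.06, 0, 0, 0.016, 0],
    [0.06, 0, 0, 0, 0],
    [0.06, 0, 0, 0, 0],
  ],
)

```text
clock: 2.85
eef_pos: [464.2, -180.7, 42.7]
eef_rot: [3.141, -0.001, 0.4]
wrist_force: [-0.2, -0.3, -0.1]
finger_gap: 49.7
finger_force: 0.0
```

```bash
python3 - <<'E'
from h import *
c=eyes.camera('side'); im=c['img'][140:300,220:420]; cv2.imwrite('pics/side1.png',cv2.resize(im,(800,640))[:600])
s=manip.read_state(); print(s['eef_pos'],s['wrist_force'])
E
```

```text
[ 464.37196643 -180.70420057   42.91754267] [-0.42230153  0.12279238  0.86446811]
```

View pics/side1.png

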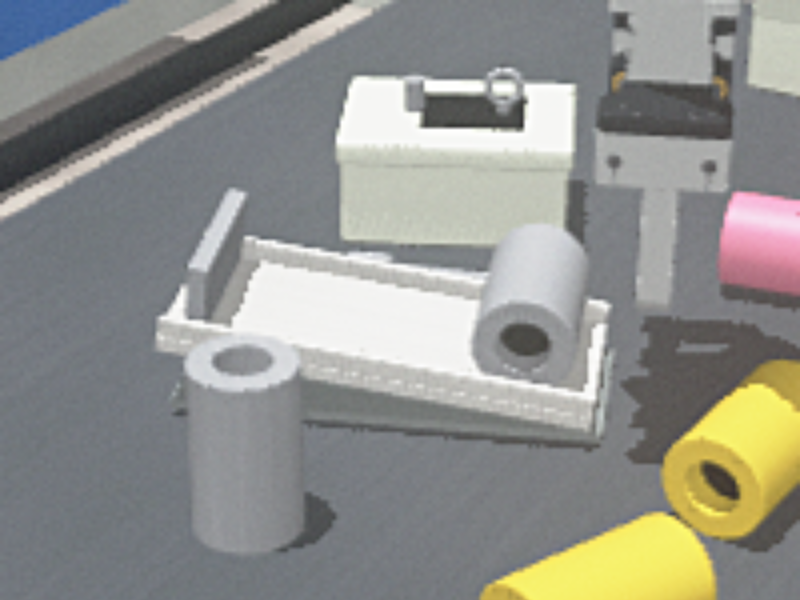

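The crop shows the finger at (655,250), downhill of the sleeve at (530,300), clear of the ramp end and the pink look-alike. Next I close the gap slowly.

arm_command(
  plan=[
    [0.06, 0.006, 0, 0, 0],
    [0.06, 0.008, 0, 0, 0],
    [0.06, 0.006, 0, 0, 0],
    [0.06, 0.004, 0, 0, 0],
    [0.06, 0.002, 0, 0, 0],
    [0.06, 0.002, 0, 0, 0],
    [0.06, 0.002, 0, 0, 0],
    [0.06, 0.002, 0, 0, 0],
    [0.06, 0.002, 0, 0, 0],
    [0.06, 0.002, 0, -0.0002, 0],
    [0.06, 0.002, 0, -0.0002, 0],
    [0.06, 0.002, 0, -0.0002, 0],
    [0.06, 0.002, 0, -0.0002, 0],
  ],
)

```text
clock: 4.53
eef_pos: [502.6, -164.4, 43.8]
eef_rot: [3.141, 0.001, 0.4]
wrist_force: [-8.4, -0.8, 16.6]
finger_gap: 49.8
finger_force: 8.8
```

```bash
python3 - <<'E'
from h import *
c=eyes.camera('side'); im=c['img'][140:290,260:420]; cv2.imwrite('pics/side2.png',cv2.resize(im,None,fx=4,fy=4))
t=eyes.camera('top'); im2=t['img'][130:290,310:470]; cv2.imwrite('pics/top2.png',cv2.resize(im2,None,fx=3.5,fy=3.5))
for i in range(3):
    s=manip.read_state(); print(s['eef_pos'],s['wrist_force'],s['moment'],s['finger_force'])
E
```

```text
[ 502.7416231  -164.33924532   43.96475515] [-7.49509566 -0.03646786 13.36100393] [-0.01340821  1.40539103 -0.01101893] 7.224873276427388
[ 502.7416231  -164.33924532   43.96475515] [-7.49509566 -0.03646786 13.36100393] [-0.01340821  1.40539103 -0.01101893] 7.224873276427388
[ 502.7416231  -164.33924532   43.96475515] [-7.49509566 -0.03646786 13.36100393] [-0.01340821  1.40539103 -0.01101893] 7.224873276427388
```

View pics/side2.png

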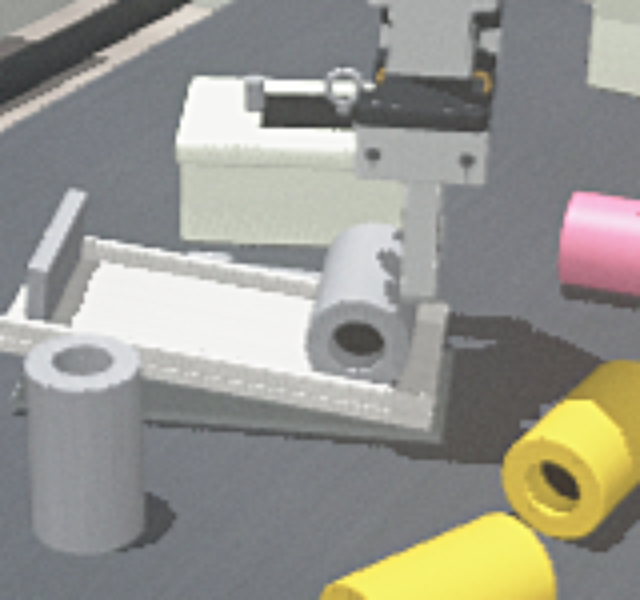

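View pics/top2.png

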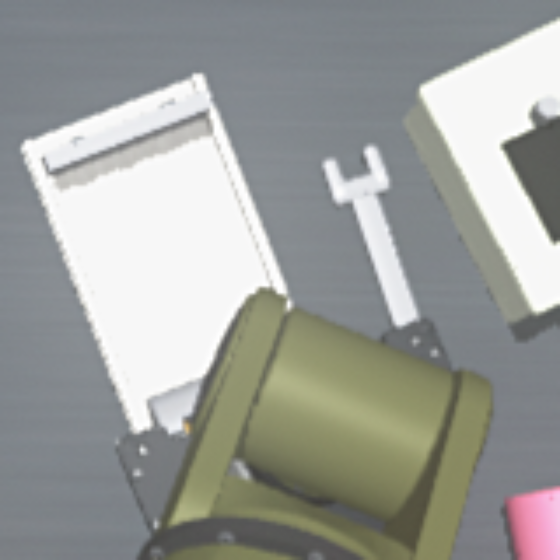

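The side crop shows the finger at (420,240) touching the sleeve at (365,300). The fingertip, at about row 300, looks as high as the sleeve's axis or higher, which would explain the upward force. I'll measure the fingertip height against the sleeve.

```bash
python3 - <<'E'
from h import *
c=eyes.camera('side'); W=cloud(c); s=manip.read_state(); p=s['eef_pos']; print(p,s['wrist_force'])
u=np.array([np.cos(.4),np.sin(.4),0]); l=np.array([-u[1],u[0],0])
def proj(X):
    q=rot(c['orientation']).T@(np.array(X)-c['eye']); return np.round([c['fx']*q[0]/q[2]+c['cx'],c['fy']*q[1]/q[2]+c['cy']],1), 
for a in(25,37,-25,-37): print('tip at',a,proj(p+l*a), 'crop', (proj(p+l*a)[0]-[260,140])*4)
S=np.array([528,-153,57]); print('sleeve near end, start', (proj(S+50*l)[0]-[260,140])*4,'shifted 10',(proj(S+50*l+10*u)[0]-[260,140])*4)
# finger column depth
for v in range(190,226,3):
    print(v,[tuple(np.round([(W[v,x]-p)@u,(W[v,x]-p)@l,W[v,x,2]]).astype(int)) if np.isfinite(W[v,x,0]) else None for x in(354,360,365,369)])
E
```

```text
[ 502.70821847 -164.35604382   43.95599027] [-7.4683633   0.32542313 13.34094476]
tip at 25 (array([363., 226.]),) crop [412. 344.]
tip at 37 (array([362.6, 228.5]),) crop [410.4 354. ]
tip at -25 (array([364.6, 215.9]),) crop [418.4 303.6]
tip at -37 (array([365. , 213.6]),) crop [420.  294.4]
sleeve near end, start [360.  341.6] shifted 10 [342.  340.4]
190 [(np.int64(39), np.int64(-184), np.int64(35)), (np.int64(23), np.int64(-185), np.int64(36)), (np.int64(-1), np.int64(38), np.int64(140)), (np.int64(-10), np.int64(40), np.int64(141))]
193 [(np.int64(39), np.int64(-185), np.int64(26)), (np.int64(23), np.int64(-186), np.int64(27)), (np.int64(-1), np.int64(33), np.int64(131)), (np.int64(-10), np.int64(37), np.int64(133))]
196 [(np.int64(28), np.int64(-44), np.int64(85)), (np.int64(22), np.int64(-180), np.int64(21)), (np.int64(-2), np.int64(40), np.int64(127)), (np.int64(-10), np.int64(34), np.int64(125))]
199 [(np.int64(27), np.int64(-25), np.int64(86)), (np.int64(9), np.int64(38), np.int64(118)), (np.int64(-2), np.int64(38), np.int64(119)), (np.int64(-8), np.int64(-27), np.int64(8
[... 761 characters left out ...]
4(46), np.int64(84)), (np.int64(8), np.int64(31), np.int64(77)), (np.int64(-3), np.int64(32), np.int64(79)), (np.int64(-6), np.int64(-126), np.int64(-3))]
217 [(np.int64(19), np.int64(52), np.int64(80)), (np.int64(7), np.int64(36), np.int64(72)), (np.int64(0), np.int64(-46), np.int64(30)), (np.int64(-9), np.int64(-51), np.int64(28))]
220 [(np.int64(19), np.int64(53), np.int64(73)), (np.int64(6), np.int64(49), np.int64(72)), (np.int64(0), np.int64(-52), np.int64(19)), (np.int64(-10), np.int64(-49), np.int64(21))]
223 [(np.int64(20), np.int64(32), np.int64(54)), (np.int64(6), np.int64(50), np.int64(65)), (np.int64(-1), np.int64(-36), np.int64(19)), (np.int64(-11), np.int64(-35), np.int64(20))]
```

The depth image puts both fingertips at z of about 76 mm, though the reading says 44. The true tips are therefore about 32 mm higher than reported and ride on the sleeve above its axis. I'll back off gently, lower by the difference downhill of the ramp, and check again.

arm_command(
  plan=[
    [0.06, -0.002, 0, 0, 0],
    [0.06, -0.002, 0, 0, 0],
    [0.06, -0.002, 0, 0, 0],
    [0.06, -0.002, 0, 0, 0],
    [0.06, -0.002, 0, 0, 0],
    [0.06, -0.002, 0, 0, 0],
    [0.06, -0.002, 0, 0, 0],
    [0.06, -0.008, 0, 0, 0],
    [0.06, -0.01, 0, 0, 0],
    [0.06, -0.012, 0, 0, 0],
    [0.06, -0.004, 0, 0.004, 0],
    [0.06, 0, 0, 0.01, 0],
    [0.06, 0, 0, 0.008, 0],
    [0.06, 0, 0, 0.006, 0],
    [0.06, 0, 0, 0, 0],
  ],
)

```text
clock: 6.55
eef_pos: [458.3, -182.5, 14.3]
eef_rot: [-3.141, 0.001, 0.4]
wrist_force: [0.0, 0.0, 1.0]
finger_gap: 50.1
finger_force: 0.0
```

```bash
cat > tip.py <<'E'
from h import *
import sys
c=eyes.camera('side'); W=cloud(c); s=manip.read_state(); p=s['eef_pos']; print(p,s['wrist_force'],s['clock'])
u=np.array([np.cos(.4),np.sin(.4),0]); l=np.array([-u[1],u[0],0])
D=W-p; a=D@u; b=D@l
m=(abs(a)<10)&(b>20)&(b<48)&(W[...,2]>p[2]-5)&(W[...,2]<p[2]+80)
r=np.where(m.sum(1)>=3)[0]; print('finger rows',r.min(),r.max(),'tip z',np.nanmedian(W[r.max()-1][m[r.max()-1]],0),'gap to reported',np.nanmedian(W[r.max()-1][m[r.max()-1]][:,2])-p[2])
# sleeve top (curved) position along u from start sleeve
S=np.array([528,-153,57]); E=(W-S); k=(abs(E@l)<48)&(E[...,2]>22)&(E[...,2]<34)&(abs(E@u)<190)&~((abs(a)<14)|(a<0))
q=W[k]; e=(q-S)@u; print('high pts',k.sum(),'u range',np.percentile(e,[2,50,98]))
cv2.imwrite('pics/'+sys.argv[1],cv2.resize(c['img'][140:290,240:440],None,fx=4,fy=4))
E
python3 tip.py side3.png
```

```text
[ 458.46703525 -182.67450403   14.76112525] [ 0.38549278 -0.60215042  0.00549134] 6.6
finger rows 211 228 tip z [ 444.21309572 -150.4114828    51.1444446 ] gap to reported 36.383319348007646
high pts 320 u range [-17.63103818   1.03982635 177.85722251]
```

View pics/side3.png

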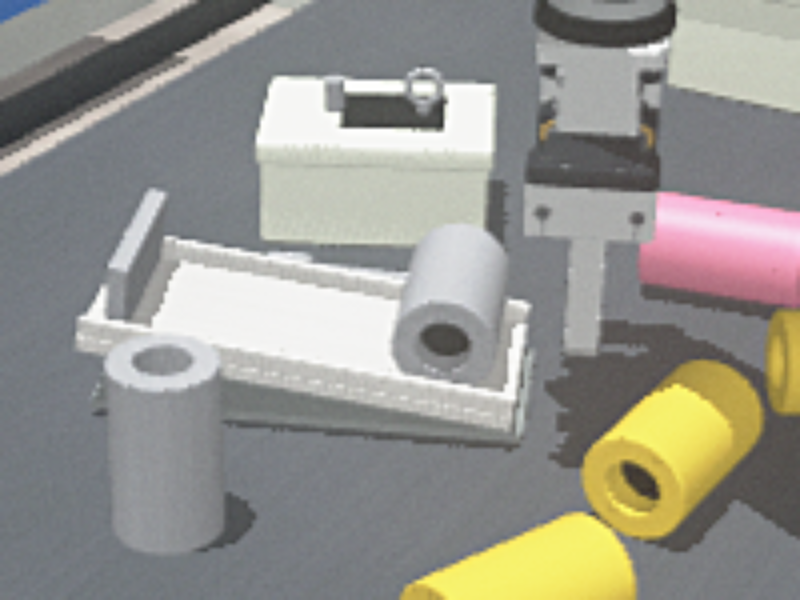

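The fingertip now sits at about z = 49 mm (pixel (582,350)), downhill of the sleeve, which is back at its start at (450,300). I'll lower it 4 mm more and bring it gently to contact.

arm_command(
  plan=[
    [0.06, 0.004, 0, 0.004, 0],
    [0.06, 0.008, 0, 0, 0],
    [0.06, 0.008, 0, 0, 0],
    [0.06, 0.006, 0, 0, 0],
    [0.06, 0.004, 0, 0, 0],
    [0.06, 0.002, 0, 0, 0],
    [0.06, 0.002, 0, 0, 0],
    [0.06, 0.002, 0, 0, 0],
    [0.06, 0.002, 0, -0.0002, 0],
    [0.06, 0.002, 0, -0.0002, 0],
    [0.06, 0.002, 0, -0.0003, 0],
    [0.06, 0.002, 0, -0.0002, 0],
    [0.06, 0.002, 0, -0.0003, 0],
    [0.06, 0.002, 0, -0.0002, 0],
    [0.06, 0.002, 0, -0.0003, 0],
  ],
)

```text
clock: 8.48
eef_pos: [504.6, -163.2, 12.6]
eef_rot: [-3.142, 0.0, 0.4]
wrist_force: [-2.0, -1.0, 1.3]
finger_gap: 49.8
finger_force: 0.9
```

```bash
python3 tip.py side4.png
```

```text
[ 504.84960983 -163.19406835   12.72403084] [-0.33455259  0.11117676  0.46659774] 8.525
finger rows 209 237 tip z [ 490.65770846 -129.29575364   22.79118543] gap to reported 10.067154589582511
high pts 350 u range [ -6.55147617  15.45387917 178.33127822]
```

View pics/side4.png

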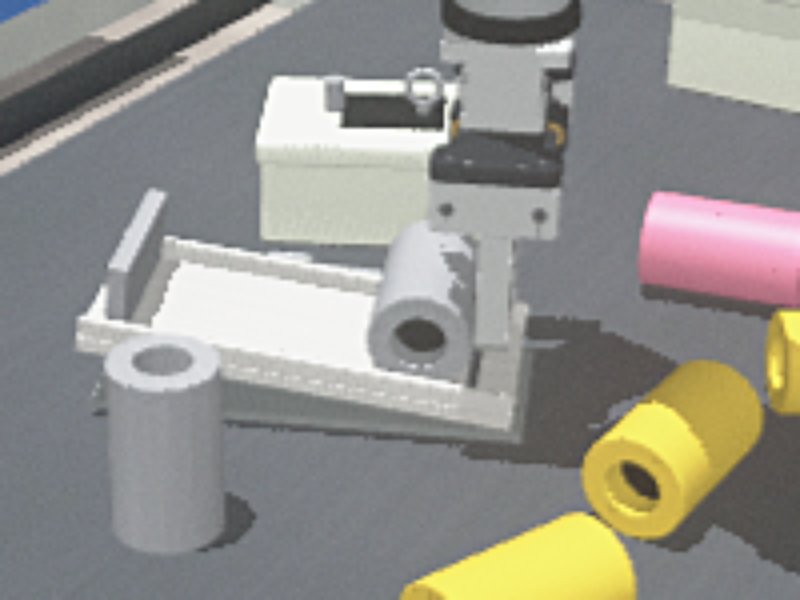

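The picture shows the sleeve at (425,300), clear of the foot bar, with the fingertip at (493,345) below its axis and small forces. Now the steady push.

arm_command(
  plan=[
    [0.06, 0.002, 0, -0.0002, 0],
    [0.06, 0.003, 0, -0.0004, 0],
    [0.06, 0.004, 0, -0.0005, 0],
    [0.06, 0.004, 0, -0.0005, 0],
    [0.06, 0.004, 0, -0.0005, 0],
    [0.06, 0.004, 0, -0.0005, 0],
    [0.06, 0.004, 0, -0.0005, 0],
    [0.06, 0.004, 0, -0.0005, 0],
    [0.06, 0.004, 0, -0.0005, 0],
    [0.06, 0.004, 0, -0.0005, 0],
    [0.06, 0.004, 0, -0.0005, 0],
    [0.06, 0.004, 0, -0.0005, 0],
    [0.06, 0.004, 0, -0.0005, 0],
    [0.06, 0.004, 0, -0.0005, 0],
    [0.06, 0.004, 0, -0.0005, 0],
    [0.06, 0.004, 0, -0.0005, 0],
    [0.06, 0.004, 0, -0.0005, 0],
    [0.06, 0.004, 0, -0.0005, 0],
    [0.06, 0.004, 0, -0.0005, 0],
    [0.06, 0.004, 0, -0.0005, 0],
  ],
)

```text
clock: 11.02
eef_pos: [575.7, -133.2, 22.3]
eef_rot: [-3.142, 0.0, 0.4]
wrist_force: [-1.7, -0.7, 1.5]
finger_gap: 50.0
finger_force: 0.9
```

```bash
python3 tip.py side5.png
```

```text
[ 576.09286467 -133.06330191   22.36999998] [0.16724557 0.13985398 0.67032449] 11.075
finger rows 204 231 tip z [ 561.43329216 -102.62481902   31.66666846] gap to reported 9.296668486099698
high pts 170 u range [ 66.44717551 109.21419793 181.31544841]
```

View pics/side5.png

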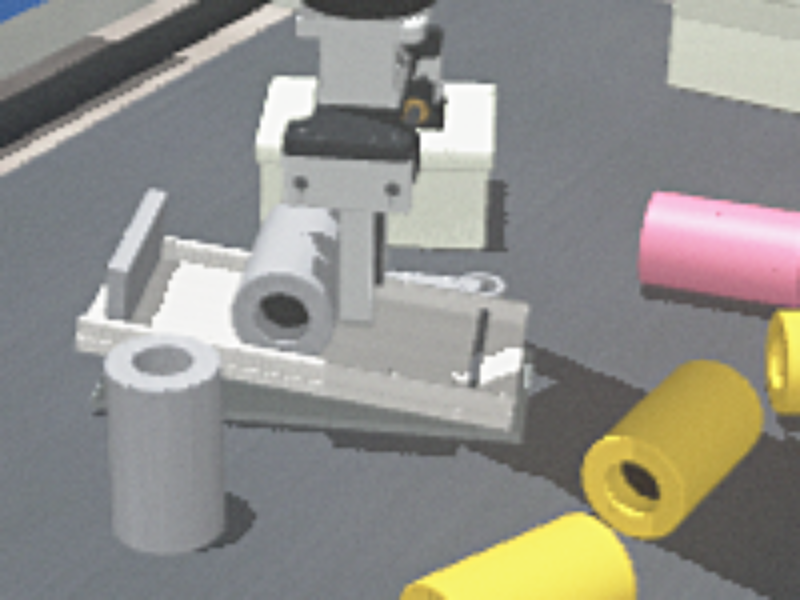

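The sleeve is at (285,285), about mid-ramp, square to the lane and followed closely by the fingertip at (357,320). I continue, slowing near the stop.

arm_command(
  plan=[
    [0.06, 0.003, 0, -0.0004, 0],
    [0.06, 0.004, 0, -0.0005, 0],
    [0.06, 0.004, 0, -0.0005, 0],
    [0.06, 0.004, 0, -0.0005, 0],
    [0.06, 0.004, 0, -0.0005, 0],
    [0.06, 0.004, 0, -0.0005, 0],
    [0.06, 0.004, 0, -0.0005, 0],
    [0.06, 0.004, 0, -0.0005, 0],
    [0.06, 0.004, 0, -0.0005, 0],
    [0.06, 0.004, 0, -0.0005, 0],
    [0.06, 0.003, 0, -0.0004, 0],
    [0.06, 0.003, 0, -0.0004, 0],
    [0.06, 0.002, 0, -0.0002, 0],
    [0.06, 0.002, 0, -0.0002, 0],
    [0.06, 0.0015, 0, -0.0002, 0],
    [0.06, 0.0015, 0, -0.0002, 0],
    [0.06, 0.001, 0, -0.0001, 0],
  ],
)

```text
clock: 13.2
eef_pos: [624.3, -112.7, 28.9]
eef_rot: [3.142, -0.0, 0.4]
wrist_force: [-1.0, -0.9, -0.2]
finger_gap: 49.7
finger_force: 0.9
```

arm_command(
  plan=[
    [0.06, 0.001, 0, -0.0001, 0],
    [0.06, 0.001, 0, -0.0001, 0],
    [0.06, 0.001, 0, -0.0001, 0],
    [0.06, 0.001, 0, -0.0001, 0],
    [0.06, 0.001, 0, -0.0001, 0],
    [0.06, 0, 0, 0, 0],
  ],
)

```text
clock: 13.95
eef_pos: [628.8, -110.8, 29.3]
eef_rot: [-3.142, 0.0, 0.4]
wrist_force: [-2.4, -0.8, 0.7]
finger_gap: 49.6
finger_force: 1.2
```

arm_command(
  plan=[
    [0.06, 0.0008, 0, -0.0001, 0],
    [0.06, 0.0008, 0, -0.0001, 0],
    [0.06, 0.0008, 0, -0.0001, 0],
    [0.06, 0, 0, 0, 0],
  ],
)

```text
clock: 14.45
eef_pos: [628.9, -110.5, 29.3]
eef_rot: [-3.14, 0.005, 0.399]
wrist_force: [-17.6, -3.7, 6.9]
finger_gap: 50.0
finger_force: 9.1
```

Contact with the stop is firm at about 18 N. I'll ease it to a light hold.

arm_command(
  plan=[
    [0.06, -0.0006, 0, 0.0001, 0],
    [0.06, -0.0006, 0, 0.0001, 0],
    [0.06, 0, 0, 0, 0],
    [0.06, 0, 0, 0, 0],
  ],
)

```text
clock: 14.95
eef_pos: [628.9, -110.6, 29.2]
eef_rot: [-3.141, 0.002, 0.399]
wrist_force: [-10.3, -3.0, 4.0]
finger_gap: 50.0
finger_force: 4.8
```

```bash
python3 tip.py side6.png; python3 - <<'E'
from h import *
t=eyes.camera('top'); cv2.imwrite('pics/top6.png',cv2.resize(t['img'][120:290,260:520],None,fx=3,fy=3))
print(manip.read_state()['wrist_force'],manip.read_state()['finger_force'])
E
```

```text
[ 628.88468432 -110.55072382   29.20349632] [-9.6549278  -2.63114468  3.71184592] 15.0
finger rows 199 226 tip z [616.29507936 -79.80251183  39.13760953] gap to reported 9.93411321052653
high pts 52 u range [123.71606124 177.34988242 182.62338097]
[-8.65698541 -2.10389116  4.0093386 ] 4.843291249126196
```

View pics/side6.png

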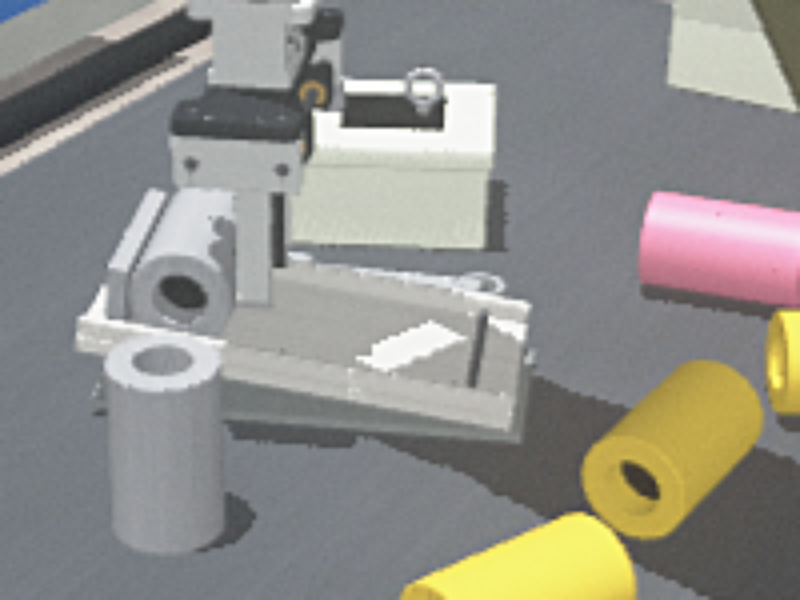

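View pics/top6.png

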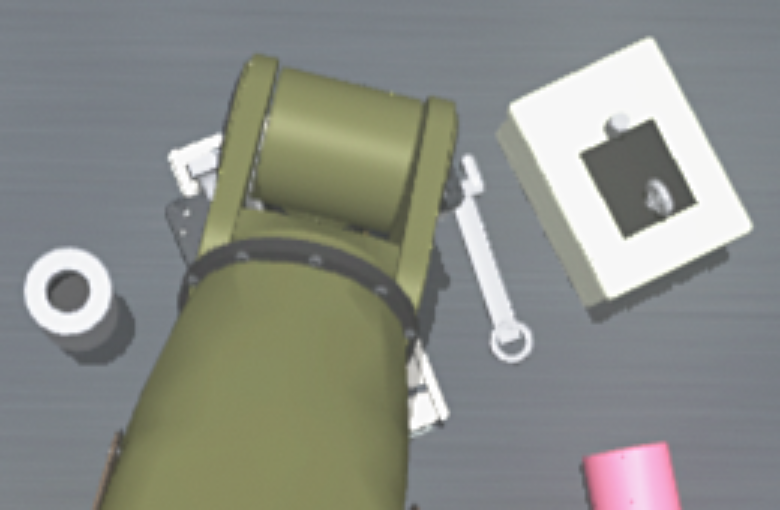

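The side view shows the sleeve at (185,270) flush and square against the stop at (135,250), with the fingertip at (253,300) pressing. The top view shows the spare, spanner and enclosure undisturbed. I'll check that the hold is steady.

arm_command(
  plan=[
    [0.06, 0, 0, 0, 0],
    [0.06, 0, 0, 0, 0],
    [0.06, 0, 0, 0, 0],
    [0.06, 0, 0, 0, 0],
    [0.06, 0, 0, 0, 0],
    [0.06, 0, 0, 0, 0],
    [0.06, 0, 0, 0, 0],
    [0.06, 0, 0, 0, 0],
  ],
)

```text
clock: 16.05
eef_pos: [628.9, -110.6, 29.3]
eef_rot: [-3.141, 0.002, 0.399]
wrist_force: [-8.8, -2.6, 3.0]
finger_gap: 49.8
finger_force: 4.8
```

```bash
python3 -c "
from h import *
print(ticket.sign_off())"
```

```text
the job is handed in; nothing more can be done
None
```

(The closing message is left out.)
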